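# Jig the tray and hold the hardness tester on the heel

## Robot

A 7-joint arm with a two-finger parallel gripper is mounted at the origin on the work surface. World frame = base frame: x ahead of the robot, y to its left, z up, the work surface at z = 0. Lengths are in m, angles in rad, forces in N, time in s.
With the tool pointing down it reaches from about 0.425 to 0.925 m from the base axis. Payload 6.8 kg.
Tool frame: the origin (TCP) lies midway between the tips of the shut fingers; the grasp point (between the pads) lies r.grasp_offset behind it (r.grasp_offset is the distance from the TCP to the grasp point, in m); z points along the fingers, y is the direction in which the jaws open and shut (so a half turn about z gives the same grasp; the last joint's range is limited). The gripper opens to 85 mm and grips with 20 to 120 N. Pads are 22 mm wide; open, the fingers measure 114 mm over their backs; the gripper's body (76 mm by 85 mm) begins 54 mm behind the grasp point. The pads swing forward as they close: fully open they stand 13 mm farther back than shut.
Start: joints at [1.195, 0.477, 0.022, 1.555, -0.011, 1.109, -0.083], TCP at [0.179, -0.651, 0.231] pointing down, gripper open.
Joint ranges: [-2.96, 2.96], [-0.34, 2.1], [-1.41, 1.46], [0.24, 2.44], [-1.37, 4.51], [0.17, 1.92], [-2.96, 2.96]. Speed limits (rad/s): [2.39, 2.39, 3.14, 3.14, 3.14, 3.14, 3.14].

## Interface

Orientations are given as a rotation vector (axis times angle).
In Python, from bench import r gives the robot as it stands. The module is installed in compiled form; this text tells all that it offers.
- The arm moves only by the tool send_rows, never from a script. Its argument "moves" is one flat list of numbers, 4 for each row, row after row: the shift along the tool's x, y, z in mm, then the turn about the tool's z in degrees. A call has 1 to 8 rows; each row is the pose to reach, as a shift and turn from the pose commanded when the call began, along the tool's axes at that moment; what a row does not reach only later rows make up. A row lasts 1/8 s, in which the tool goes at most 62.5 mm and 10.7 degrees, less where a joint would pass 70% of its speed; a pose out of reach is approached as far as the arm can. A call with a gripper value outside its range is refused whole. "hand" is the closure, from 0 (fully open) to 1 (shut), set as the call begins (left out, the last holds). The fingers move at their own pace and stop on an object; "newtons" is the grip in N (left out, the last holds). Time passes only in rows, so rows that repeat a pose let the fingers close. It gives the time, the measured TCP pose, the force and the opening at its end, in the units of the state.
- r.get_obs(): the state, without advancing time (a new reading comes with each control period).
- r.grab_frame(name): name is "side" or "top"; returns a dict with "img" (420x560x3 uint8, red, green, blue), "mtx" (3x3 intrinsics, pixels), "world_to_cam" (4x4, takes a point from world to camera coordinates). Camera axes: x right, y up, looking along -z (the intrinsics and any distortion apply to the point x, -y, -z); pixel columns grow to the right and rows downward; lengths in m; the calibration is good to about 2 mm. A picture is of the moment at which its call begins. There is no depth.
- r.hand_in(): hands the job in, once; it reports no verdict.
The state is a dict: "clock": time; "joints": joint angles; "qvel": joint speeds; "tau": joint torques, N m; "tcp_pos": TCP position; "orientation": TCP orientation; "contact_force": force on the tool from outside, world axes, zero at the start; "moment": the same for the moment, N m; "grip_width": finger opening in m.
Only numpy, scipy, OpenCV 4.12 (cv2) and the standard library are available. Lean on these libraries where they do the work, as an engineer would, in place of code of your own. Each camera call takes 0.05 s, during which the arm holds its last target.

## Task

Slide the plywood tray with the rubber heel on it into the slotted steel jig until it is fully home against the stop. Then take the hardness tester out of its block and, gripping it, hold it upright with its tip inside the chalk ring on the heel, pressed gently so that the spring plunger is about half in, never rammed to its end; finish while still holding it there, without letting go. Leave the hammer, tin, brush and bottle alone.

Things in the scene. Friction and masses are not known exactly. Their poses are not given: they have to be found in the camera images.
- jig: Fixed steel jig: two rails along its y, 126 mm apart inside, 154 outside, 24 high, and a stop. Mouth at -y with flared ends; the tray slides in to +y. Origin on the bench midway between the rails: stop face at y = +65 mm, straight rails from y = -45, flares from there to y = -70. Lips reach 8 mm inwards over slots 20 mm high, open down to the bench.
- tray: Loose plywood tray on the bench, 0.35 kg: open box 120 (x) x 130 (y) x 12 mm, walls and floor 5 mm. A tongue 30 mm wide on its -y side carries an upright grip block 30 (x) x 24 (y) mm, 50 mm high from the bench. Origin at the centre of the box's underside. The +y side enters the jig first; fully home, its origin and axes match the jig's (3 mm play each side) and the block stays outside.
- tray_centre (a point): Point of the tray 6 mm above its origin; axes as the tray's.
- tray_grip (a point): Middle of the tray's grip block at a good height to grip it, 35 mm above the bench, 105 mm to -y from the tray's origin; axes as the tray's. The block rises 15 mm above this point.
- heel: Loose D-shaped shoe heel of hard black rubber, flat top, standing on the tray's floor: 62 mm wide (x), 70 mm long (y, rounded at +y), 28 mm high, about 0.12 kg. Origin at the centre of its underside.
- heel_spot (a point): Centre of the chalk ring (18 mm across) on the heel's top face, on its centre line 8 mm towards the rounded end from the middle, 28 mm above the heel's underside; axes as the heel's.
- stand: Fixed wooden block 70 x 70 mm, 60 mm high, with an upright hole 21 mm wide and 55 mm deep in the middle of its top, in which the tester stands. Origin at the centre of its underside.
- tester: Loose pen-shaped hardness tester, 0.2 kg, upright in the block: square barrel 26 x 26 x 60 mm, resting on the block's top; below it a nose 17 mm wide, 30 mm long, in the hole; then a spring plunger 8 mm wide sticking out 20 mm. On top a cap 22 mm wide, 6 mm high. Origin on its axis at the unpressed plunger's tip; z points up to the cap, x and y are square to the barrel's faces.
- tester_grip (a point): Point on the tester's axis in the barrel, 82 mm above the unpressed tip, where it is best gripped (34 mm below the top of the cap, 22 mm above the block's top at the start); axes as the tester's.
- tester_tip (a point): Tip of the tester's plunger.
- plunger (a joint): How far the tester's plunger is pushed in, m: 0 unpressed, 0.016 fully in. The spring pushes with 1 N at the start of travel, 5 N half in (0.008), 9 N fully in.
- hammer: Hammer lying on the bench, a bystander.
- tin: Round tin of wax, 76 mm wide, 32 mm high, a bystander.
- brush: Flat glue brush with a wooden handle lying on the bench, a bystander.
- bottle: Red plastic bottle, 60 mm wide, 150 mm tall, a bystander.
Mind the look-alikes: they are no part of the job. Leave any green or red look-alike of the jig alone.

How it is judged:
On the way, in this order (a step that is already met when the one before it is completed fails the run):
1. the tray, still carrying the heel, is fully home in the jig (y of tray_centre in the frame of jig between -0.006 and 0.006 m and x of tray_centre in the frame of jig between -0.006 and 0.006 m and angle between the y axis of tray_centre and the y axis of jig, either way round below 0.09 rad and height (world z) of tray_centre below 0.014 m and x of heel_spot in the frame of tray_centre between -0.05 and 0.05 m and y of heel_spot in the frame of tray_centre between -0.06 and 0.06 m and angle between heel_spot's own z axis and vertical below 0.1 rad and z of heel_spot in the frame of tray_centre between 0.022 and 0.034 m), for 0.2 s.
2. the gripped tester is held upright on the ring with its plunger about half in (horizontal distance between tester_tip and heel_spot below 0.009 m and value of joint plunger between 0.004 and 0.012 m and angle between tester_grip's own z axis and vertical below 0.12 rad and contact force between tester and heel between 1.5 and 9 N and contact force between the fingers and tester above 1 N and contact force between tester and stand below 0.05 N and contact force between tester and tray below 0.05 N and contact force between tester and jig below 0.05 N), for 0.3 s.
At the end, for the whole second after the job is handed in: Tray home in the jig within 6 mm, heel flat in it; tester gripped, touching neither block, tray nor jig, upright within 0.12 rad, tip within 9 mm of the ring's centre, plunger pushed in 4 to 12 mm by the heel (1.5 to 9 N) (all of step 1 and all of step 2); the arm keeps its last pose, push and grip.
It fails at once if a bystander is moved more than 30 mm (distance of any of hammer, tin, brush, bottle from where it was at the start of the episode above 0.03 m).
It fails at once if the tester's plunger is rammed to its end (15.5 mm of 16) or presses the heel with more than 15 N (value of joint plunger above 0.0155 m or contact force between tester and heel above 15 N).
It also fails if it takes over 61 s, if anything falls off the work surface, if the arm or the gripper's body presses on something with over 40 N, if the wrist force passes 120 N, or if a joint passes its speed limit or range.

## Working session

There is one attempt and no reset: what is moved stays moved. The work goes in short steps, Python scripts to look and compute and a tool call to move; the robot and the scene stay as the last step left them, time stands still between calls to the robot, and variables do not carry over. Pictures are saved under pics/ and viewed, and the job is handed in when it is done.

Besides the shell and the picture viewer there is one more tool, called after "Call:" as a command line: name --argument value ..., lists and objects as JSON in quotes. send_rows: Moves the arm, as the interface text tells. Its arguments: {"type":"object","properties":{"moves":{"type":"array"},"hand":{"type":"number"},"newtons":{"type":"number"}},"required":["moves"]}

```bash
mkdir -p pics; python3 - <<'E'
from bench import r
import cv2,numpy as np
for n in("side","top"):
    f=r.grab_frame(n); cv2.imwrite(f"pics/{n}0.png",cv2.cvtColor(f["img"],cv2.COLOR_RGB2BGR)); np.savez(f"{n}0.npz",**f); print(n,f["mtx"].tolist(),f["world_to_cam"].round(4).tolist(),f.keys())
print(r.get_obs(),r.grasp_offset)
E
```

```text
side [[406.9725157159408, 0.0, 269.66099521507357], [0.0, 406.9725157159408, 209.4379303654686], [0.0, 0.0, 1.0]] [[0.994, -0.1072, -0.0225, -0.5502], [0.0753, 0.5196, 0.8511, -0.1445], [-0.0795, -0.8477, 0.5245, -1.1263], [0.0, 0.0, 0.0, 1.0]] dict_keys(['img', 'mtx', 'world_to_cam'])
top [[449.71025511322085, 0.0, 280.1332553181503], [0.0, 449.71025511322085, 211.06123540002304], [0.0, 0.0, 1.0]] [[-0.0242, -0.9997, -0.0074, 0.0875], [0.9957, -0.0248, 0.0889, -0.5783], [-0.089, -0.0052, 0.996, -1.4297], [0.0, 0.0, 0.0, 1.0]] dict_keys(['img', 'mtx', 'world_to_cam'])
{'clock': 0.1, 'joints': array([ 1.19490528,  0.47772623,  0.02232831,  1.55632715, -0.01147865,
        1.10928746, -0.08311613]), 'qvel': array([ 0.00103721, -0.00289346, -0.00059459, -0.00194085,  0.00082231,
       -0.00078524,  0.0005706 ]), 'tau': array([ 3.85432650e-03, -5.97766256e+01,  1.61329396e+00, -2.81959677e+01,
        1.28508668e-02,  4.91521045e-03, -1.36455242e-05]), 'tcp_pos': array([ 0.17846254, -0.65044384,  0.2304275 ]), 'orientation': array([-3.11189898e+00, -4.19219217e-01,  5.40925050e-04]), 'contact_force': array([-1.10538627, -0.13076016,  1.14334544]), 'moment': array([ 0.01073255, -0.02490311, -0.01650179]), 'grip_width': 0.08564861679365297} 0.0187
```

View pics/side0.png

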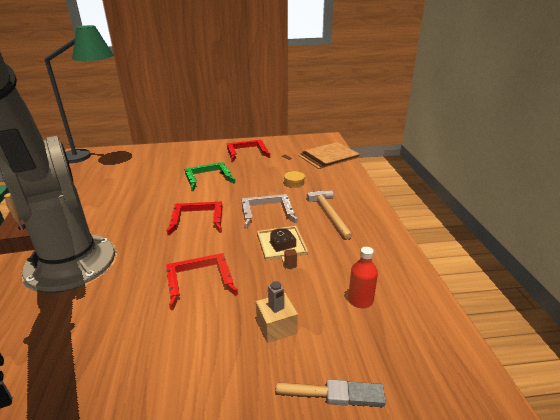

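View pics/top0.png

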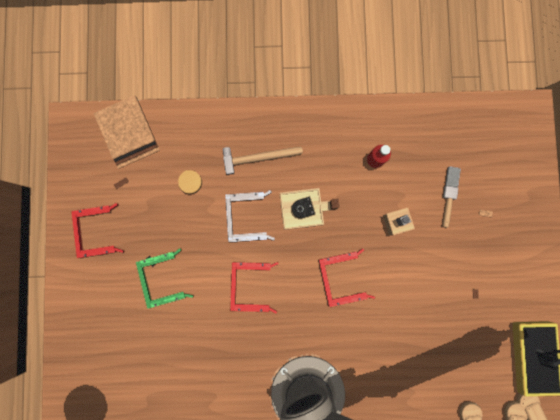

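The side view shows the steel jig at about (268,208), the tray with the heel at (283,241), its block at (290,257) and the stand with the tester at (276,310). In the top view they are at (248,217), (302,208), (334,204) and (401,221). I'll enlarge these areas.

```bash
python3 - <<'E'
import cv2
t=cv2.imread("pics/top0.png"); s=cv2.imread("pics/side0.png")
cv2.imwrite("pics/tA.png",cv2.resize(t[180:255,215:350],None,fx=5.9,fy=5.9,interpolation=cv2.INTER_CUBIC))
cv2.imwrite("pics/tB.png",cv2.resize(t[195:245,375:425],None,fx=10,fy=10,interpolation=cv2.INTER_CUBIC))
cv2.imwrite("pics/sA.png",cv2.resize(s[185:345,225:325],None,fx=3.7*1,fy=3.7,interpolation=cv2.INTER_CUBIC))
E
```

```text
(no output)
```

View pics/tA.png

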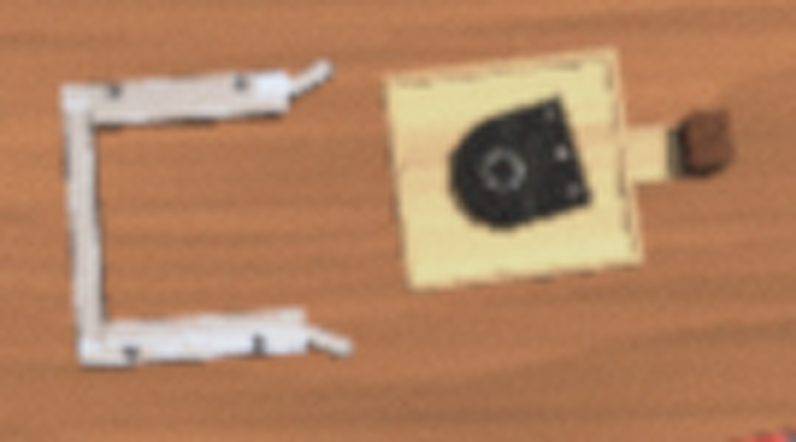

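View pics/tB.png

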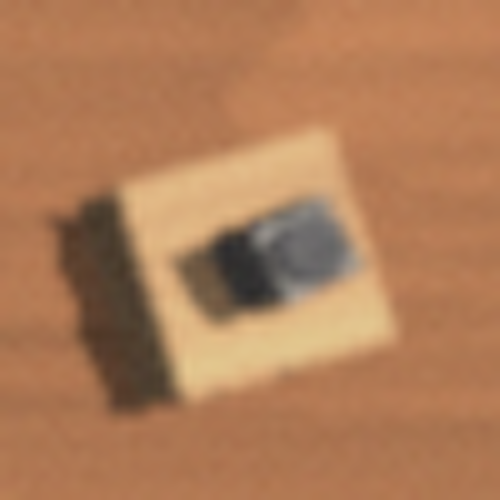

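View pics/sA.png

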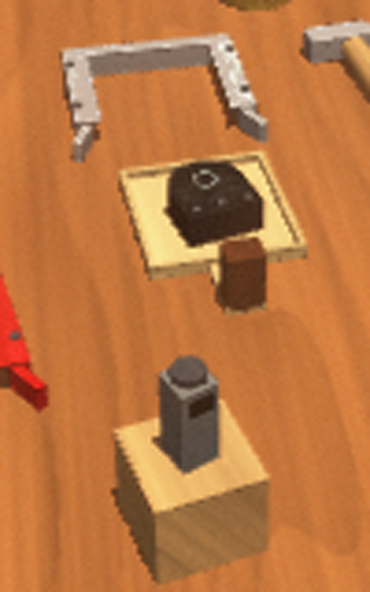

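```bash
cat > h.py <<'E'
import numpy as np,cv2
from scipy.optimize import least_squares
C={n:dict(np.load(f"{n}0.npz")) for n in("side","top")}
def proj(n,P):
    c=C[n]; p=np.atleast_2d(P)@c["world_to_cam"][:3,:3].T+c["world_to_cam"][:3,3]
    q=np.c_[p[:,0],-p[:,1],-p[:,2]]@c["mtx"].T
    return q[:,:2]/q[:,2:]
def W(pose,L):
    x,y,a=pose; L=np.atleast_2d(L); c,s=np.cos(a),np.sin(a)
    return np.c_[x+c*L[:,0]-s*L[:,1],y+s*L[:,0]+c*L[:,1],L[:,2]]
def unc(p,s,ox,oy): return (np.array(p,float)+.5)/s-.5+[ox,oy]
def fit(obs,p0):  # obs: (cam, localpts mm, px)
    f=lambda p:np.concatenate([(proj(n,W(p,np.array(L)/1e3))-px).ravel() for n,L,px in obs])
    s=least_squares(f,p0,x_scale=[.1,.1,.1],loss="soft_l1"); return s.x,f(s.x).reshape(-1,2)
def lift(n,px,z):
    g=least_squares(lambda p:(proj(n,[[p[0],p[1],z]])-px).ravel(),[.6,0]); return g.x
E
python3 - <<'E'
from h import *
A=lambda p:unc(p,5.9,215,180); B=lambda p:unc(p,10,375,195); S=lambda p:unc(p,3.7,225,185)
np.set_printoptions(precision=4,suppress=True)
J=[("top",[[77,-45,24],[-77,-45,24],[55,-45,24],[-55,-45,24]],A([(287,72),(305,352),(290,108),(303,310)]))]
JS=[("side",[[77,-45,24],[-77,-45,24],[-55,-45,24]],S([(247,105),(76,120),(100,120)]))]
T=[("top",[[60,65,12],[60,-65,12],[-60,-65,12],[-60,65,12]],A([(386,75),(614,48),(642,262),(412,290)]))]
TS=[("side",[[-60,65,12],[60,65,12],[60,-65,12],[-60,-65,12]],S([(120,170),(266,152),(307,247),(150,272)]))]
D=[("top",[[35,35,60],[35,-35,60],[-35,-35,60],[-35,35,60]],B([(120,187),(333,127),(397,337),(183,403)]))]
DS=[("side",[[-35,35,60],[35,-35,60],[-35,-35,60]],S([(115,432),(270,480),(155,512)]))]
for nm,a,b,p0 in(("jig",J,JS,[.6,.1,0]),("tray",T,TS,[.6,0,0]),("stand",D,DS,[.6,-.3,.2])):
    for o in(a,b,a+b):
        p,e=fit(o,p0); print(nm,p,np.abs(e).max())
print("ring",lift("top",A([(502,171)]),.033),lift("side",S([(205,179)]),.033))
print("cap",lift("top",B([(308,245)]),.126),lift("side",S([(188,370)]),.126))
print("blocktop",lift("top",A([(710,138)]),.05))
E
```

```text
jig [0.5664 0.1683 0.0429] 0.469963885621695
jig [0.5637 0.168  0.0368] 2.0336750974325355
jig [0.5654 0.1683 0.0414] 2.59250299918574
tray [0.5895 0.0029 0.0956] 0.36006061230699515
tray [ 0.588  -0.0001  0.0843] 0.624623377249236
tray [0.5887 0.002  0.0893] 1.0766859299757812
stand [ 0.5368 -0.3046  0.2519] 0.28212371185887264
stand [ 0.5362 -0.3054  0.2476] 0.510968297857346
stand [ 0.5364 -0.3049  0.2488] 0.5586165271311074
ring [0.5862 0.0101] [0.5851 0.0094]
cap [ 0.5379 -0.3026] [ 0.5355 -0.306 ]
blocktop [ 0.5997 -0.102 ]
```

```bash
python3 - <<'E'
from h import *
def seg(img,n,P,L,col,k,o):
    q=(proj(n,W(P,np.array(L)/1e3))-o+.5)*k-.5
    cv2.polylines(img,[np.round(q*16).astype(np.int32)],True,col,1,cv2.LINE_AA,4)
for n,o,hw,k in(("top",(215,180),(75,135),5.9),("side",(230,185),(85,80),7)):
    im=cv2.imread(f"pics/{n}0.png")[o[1]:o[1]+hw[0],o[0]:o[0]+hw[1]]
    im=cv2.resize(im,None,fx=k,fy=k,interpolation=cv2.INTER_CUBIC)
    J=(.566,.1683,.042);T=(.5888,.002,.09)
    seg(im,n,J,[[77,-45,24],[77,65,24],[-77,65,24],[-77,-45,24],[-55,-45,24],[-55,65,24],[55,65,24],[55,-45,24]],(0,0,255),k,o)
    seg(im,n,T,[[60,65,12],[60,-65,12],[-60,-65,12],[-60,65,12]],(255,0,0),k,o)
    seg(im,n,T,[[15,-93,50],[15,-117,50],[-15,-117,50],[-15,-93,50]],(0,255,0),k,o)
    cv2.imwrite(f"pics/ov_{n}.png",im)
E
```

```text
(no output)
```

View pics/ov_top.png

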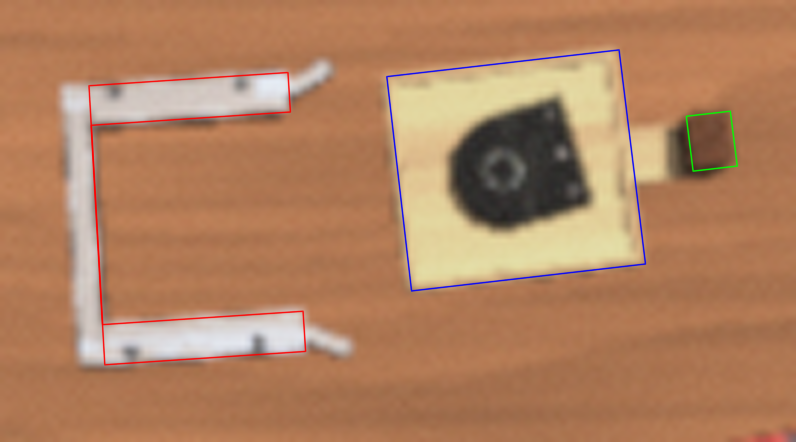

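View pics/ov_side.png

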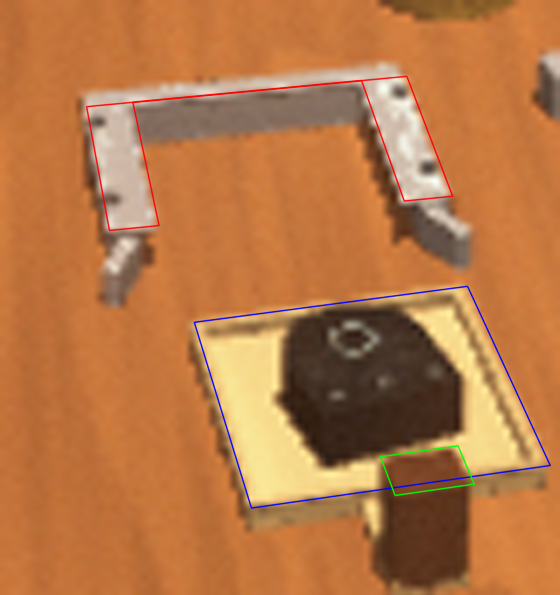

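```bash
cat > mv.py <<'E'
import numpy as np
from bench import r
from scipy.spatial.transform import Rotation as Ro
def state():
    o=r.get_obs(); R=Ro.from_rotvec(o["orientation"]).as_matrix()
    print("t",round(o["clock"],2),"tcp",(o["tcp_pos"]*1e3).round(1),"F",o["contact_force"].round(1),"w",round(o["grip_width"]*1e3,1),"yaw_y(deg)",np.degrees(np.arctan2(R[1,1],R[0,1])).round(2),"tilt",R[:,2].round(4))
    return o,R
def go(p,a=None):
    """world target, a = wanted world angle (rad) of tool y axis mod pi"""
    o,R=state(); d=R.T@(np.array(p)-o["tcp_pos"])*1e3
    t=0
    if a is not None:
        t=-np.degrees(a-np.arctan2(R[1,1],R[0,1])); t=(t+90)%180-90
    print("  move xyz mm",d.round(1),"turn deg",round(t,2))
E
python3 - <<'E'
from mv import *
go([.5985,-.1027,.231],.09)
go([.5985,-.1027,.016],.09)
E
```

```text
t 0.1 tcp [ 178.5 -650.4  230.4] F [-1.1 -0.1  1.1] w 85.6 yaw_y(deg) -74.66 tilt [-6.0e-04  1.5e-03 -1.0e+00]
  move xyz mm [ 550.  -417.1    0. ] turn deg -79.81
t 0.1 tcp [ 178.5 -650.4  230.4] F [-1.1 -0.1  1.1] w 85.6 yaw_y(deg) -74.66 tilt [-6.0e-04  1.5e-03 -1.0e+00]
  move xyz mm [ 550.  -416.7  215. ] turn deg -79.81
```

Call:
send_rows --moves '[45, -34, 0, -7, 90, -68, 0, -14, 135, -102, 0, -21, 180, -137, 0, -28, 225, -171, 0, -35, 270, -205, 0, -42, 315, -239, 0, -49, 360, -273, 0, -56]' --hand 0

```text
clock: 1.1
tcp_pos: [0.4542, -0.2909, 0.2312]
orientation: [-2.549, -1.837, 0.0]
contact_force: [0.5, -0.8, 0.0]
grip_width: 0.0852
```

```bash
python3 - <<'E'
from mv import *
go([.5985,-.1027,.231],.09)
E
```

```text
t 1.1 tcp [ 454.2 -290.9  231.2] F [ 0.5 -0.8  0. ] w 85.2 yaw_y(deg) -18.44 tilt [-2.e-04 -0.e+00 -1.e+00]
  move xyz mm [2.241e+02 7.740e+01 1.000e-01] turn deg -23.6
```

Call:
send_rows --moves '[45, 15, 0, -5, 90, 31, 0, -10, 135, 46, 0, -15, 180, 62, 0, -20, 220, 75, 30, -23, 220, 75, 60, -23, 220, 75, 60, -23, 220, 75, 60, -23]'

```text
clock: 2.1
tcp_pos: [0.5952, -0.1088, 0.1721]
orientation: [2.137, 2.302, 0.0]
contact_force: [0.1, 0.2, 0.8]
grip_width: 0.0856
```

```bash
python3 - <<'E'
from mv import *
go([.5985,-.1027,.016],.09)
E
```

```text
t 2.1 tcp [ 595.2 -108.8  172.1] F [0.1 0.2 0.8] w 85.6 yaw_y(deg) 4.27 tilt [ 5.e-04 -4.e-04 -1.e+00]
  move xyz mm [  5.9   3.7 156.1] turn deg -0.89
```

Call:
send_rows --moves '[6, 4, 40, -1, 6, 4, 80, -1, 6, 4, 115, -1, 6, 4, 140, -1, 6, 4, 156, -1, 6, 4, 156, -1, 6, 4, 156, -1]'

```text
clock: 2.98
tcp_pos: [0.5996, -0.102, 0.0167]
orientation: [2.115, 2.321, 0.002]
contact_force: [0.8, 0.1, 0.1]
grip_width: 0.0856
```

```bash
python3 - <<'E'
from mv import *
import cv2
go([.5985,-.1027,.016],.09)
for n,o,h,w in(("top",(285,170),80,80),("side",(240,200),90,90)):
    f=r.grab_frame(n)["img"][o[1]:o[1]+h,o[0]:o[0]+w,::-1]
    cv2.imwrite(f"pics/g1_{n}.png",cv2.resize(f,None,fx=6,fy=6,interpolation=cv2.INTER_CUBIC))
E
```

```text
t 2.98 tcp [ 599.6 -102.    16.7] F [0.8 0.1 0.1] w 85.6 yaw_y(deg) 5.32 tilt [ 2.2e-03 -4.0e-04 -1.0e+00]
  move xyz mm [-0.6 -1.2  0.7] turn deg 0.16
```

View pics/g1_side.png

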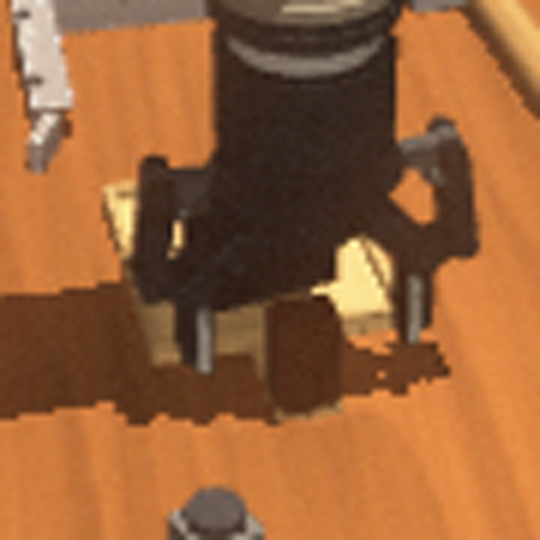

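The side crop shows the open fingers at (205,340) and (415,305), straddling the block at (305,350). I'm closing the gripper.

Call:
send_rows --moves '[0, 0, 0, 0, 0, 0, 0, 0, 0, 0, 0, 0, 0, 0, 0, 0, 0, 0, 0, 0, 0, 0, 0, 0]' --hand 1 --newtons 40

```text
clock: 3.82
tcp_pos: [0.5989, -0.1018, 0.0156]
orientation: [2.115, 2.322, 0.001]
contact_force: [0.2, -0.0, 3.4]
grip_width: 0.0295
```

```bash
python3 - <<'E'
from mv import *
# target: pre-entry pose of tray in jig line: jig (.5655,.168,.042)
import numpy as np
J=(.5655,.168,.042)
def at(y,J=J):
    c,s=np.cos(J[2]),np.sin(J[2]); return [J[0]-s*(y-.105),J[1]+c*(y-.105),.0167]
for y in(-.145,-.1,-.05,0): print(y,at(y)); go(at(y),J[2])
E
```

```text
-0.145 [np.float64(0.575996913272262), np.float64(-0.08177953241159414), 0.0167]
t 3.83 tcp [ 598.9 -101.8   15.6] F [ 0.2 -0.   3.4] w 29.5 yaw_y(deg) 5.34 tilt [ 6.e-04 -1.e-04 -1.e+00]
  move xyz mm [ 22.  -20.9  -1.1] turn deg 2.94
-0.1 [np.float64(0.5741074688832548), np.float64(-0.0368192165775072), 0.0167]
t 3.83 tcp [ 598.9 -101.8   15.6] F [ 0.2 -0.   3.4] w 29.5 yaw_y(deg) 5.34 tilt [ 6.e-04 -1.e-04 -1.e+00]
  move xyz mm [ 67.  -18.6  -1.2] turn deg 2.94
-0.05 [np.float64(0.5720080862288024), np.float64(0.01313668990481165), 0.0167]
t 3.83 tcp [ 598.9 -101.8   15.6] F [ 0.2 -0.   3.4] w 29.5 yaw_y(deg) 5.34 tilt [ 6.e-04 -1.e-04 -1.e+00]
  move xyz mm [116.9 -16.   -1.2] turn deg 2.94
0 [np.float64(0.56990870357435), np.float64(0.06309259638713047), 0.0167]
t 3.83 tcp [ 598.9 -101.8   15.6] F [ 0.2 -0.   3.4] w 29.5 yaw_y(deg) 5.34 tilt [ 6.e-04 -1.e-04 -1.e+00]
  move xyz mm [166.8 -13.5  -1.2] turn deg 2.94
```

Call:
send_rows --moves '[4, -4, 0, 0.6, 8, -8, 0, 1.2, 12, -12, 0, 1.8, 16, -16, 0, 2.4, 22, -21, 0, 2.9, 22, -21, 0, 2.9]'

```text
clock: 4.58
tcp_pos: [0.575, -0.0809, 0.0155]
orientation: [-2.173, -2.268, 0.0]
contact_force: [-0.9, -1.5, 6.8]
grip_width: 0.0295
```

```bash
python3 - <<'E'
from mv import *
import cv2
state()
for n,o,h,w in(("top",(215,175),80,130),("side",(225,180),100,100)):
    f=r.grab_frame(n)["img"][o[1]:o[1]+h,o[0]:o[0]+w,::-1]
    cv2.imwrite(f"pics/g2_{n}.png",cv2.resize(f,None,fx=6,fy=6,interpolation=cv2.INTER_CUBIC))
E
```

```text
t 4.58 tcp [575.  -80.9  15.5] F [-0.9 -1.5  6.8] w 29.5 yaw_y(deg) 2.47 tilt [-6.e-04  3.e-04 -1.e+00]
```

View pics/g2_side.png

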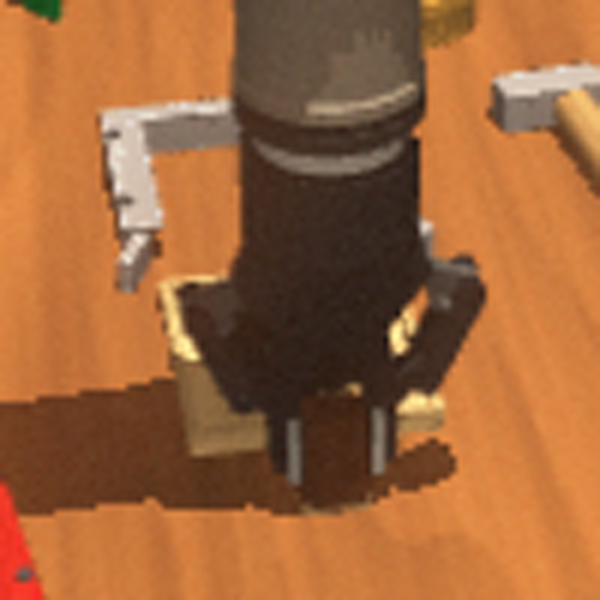

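View pics/g2_top.png

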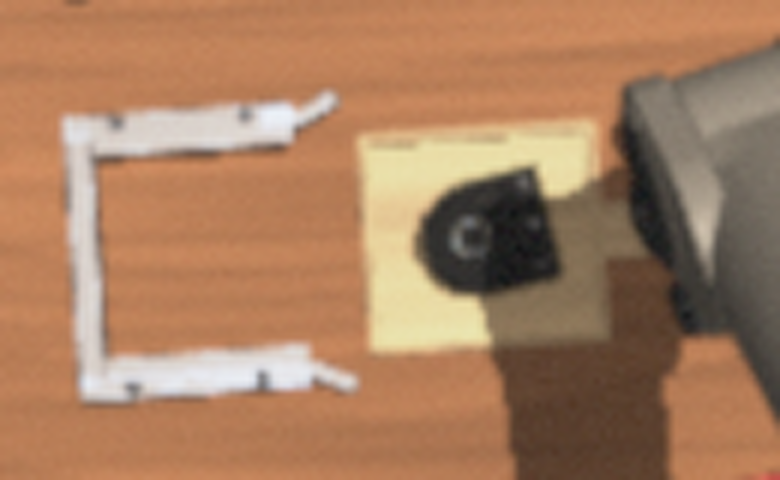

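```bash
python3 - <<'E'
from h import *
A=lambda p:unc(p,6,215,175)
T=[("top",[[60,65,12],[60,-65,12],[-60,-65,12],[-60,65,12]],A([(358,134),(596,120),(610,340),(370,353)]))]
J=[("top",[[77,-45,24],[-77,-45,24],[55,-45,24],[-55,-45,24]],A([(292,104),(311,388),(295,140),(308,345)]))]
T,e=fit(T,[.57,.02,0]);J,e2=fit(J,[.56,.17,0]);print(T,abs(e).max(),J,abs(e2).max())
c,s=np.cos(J[2]),np.sin(J[2]); d=T[:2]-J[:2]; print("tray in jig",c*d[0]+s*d[1],-s*d[0]+c*d[1],T[2]-J[2])
E
```

```text
[0.57077815 0.02454876 0.0317867 ] 0.05761513192385337 [0.56620996 0.16817329 0.04426355] 0.47288093747528137
tray in jig -0.0017915409404409607 -0.1436859886552418 -0.012476847666079663
```

Call:
send_rows --moves '[5, 1.5, -0.5, -0.5, 14, 1.5, -0.5, -0.5, 24, 1.5, -0.5, -0.5, 34, 1.5, -0.5, -0.5, 44, 1.5, -0.5, -0.5, 54, 1.5, -0.5, -0.5, 62, 1.5, -0.5, -0.5, 62, 1.5, -0.5, -0.5]'

```text
clock: 5.68
tcp_pos: [0.5736, -0.0187, 0.0156]
orientation: [-2.161, -2.278, 0.001]
contact_force: [-1.3, -1.2, 2.2]
grip_width: 0.0297
```

```bash
python3 - <<'E'
from mv import *
import cv2
state()
for n,o,h,w in(("top",(215,175),80,130),):
    f=r.grab_frame(n)["img"][o[1]:o[1]+h,o[0]:o[0]+w,::-1]
    cv2.imwrite(f"pics/g3_{n}.png",cv2.resize(f,None,fx=6,fy=6,interpolation=cv2.INTER_CUBIC))
E
```

```text
t 5.67 tcp [573.6 -18.7  15.6] F [-1.3 -1.2  2.2] w 29.7 yaw_y(deg) 3.02 tilt [-1.3e-03  6.0e-04 -1.0e+00]
```

View pics/g3_top.png

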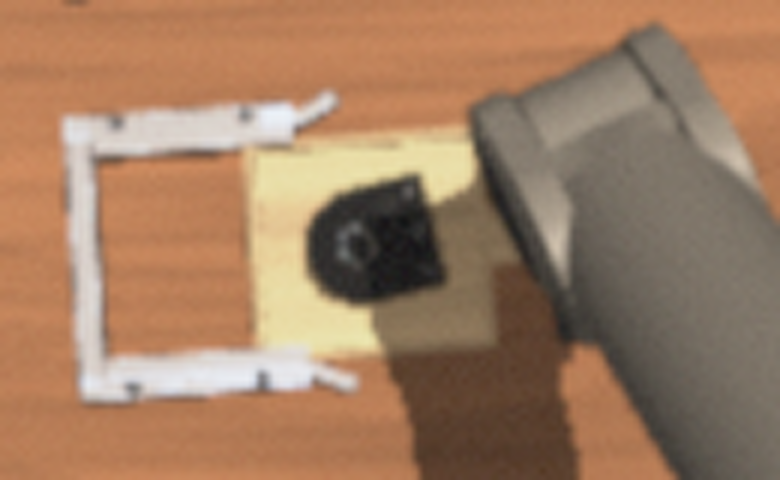

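Call:
send_rows --moves '[5, 0, 0, 0, 15, 0.2, 0, 0, 27, 0.3, 0, 0, 39, 0.4, 0, 0, 51, 0.5, 0, 0, 62, 0.6, 0, 0, 72, 0.7, 0, 0, 76, 0.8, 0, 0]'

```text
clock: 6.72
tcp_pos: [0.5708, 0.0576, 0.0156]
orientation: [-2.161, -2.279, 0.0]
contact_force: [-0.2, -2.7, -0.5]
grip_width: 0.0298
```

Call:
send_rows --moves '[2, 0, 0, 0, 4, 0, 0, 0, 5, 0, 0, 0, 5, 0, 0, 0]'

```text
clock: 7.22
tcp_pos: [0.571, 0.0615, 0.0157]
orientation: [-2.163, -2.278, -0.0]
contact_force: [-0.1, 0.2, -2.1]
grip_width: 0.0297
```

```bash
python3 - <<'E'
from mv import *
import cv2
state()
for n,o,h,w in(("top",(215,175),80,130),):
    f=r.grab_frame(n)["img"][o[1]:o[1]+h,o[0]:o[0]+w,::-1]
    cv2.imwrite(f"pics/g4_{n}.png",cv2.resize(f,None,fx=6,fy=6,interpolation=cv2.INTER_CUBIC))
E
```

```text
t 7.22 tcp [571.   61.5  15.7] F [-0.1  0.2 -2.1] w 29.7 yaw_y(deg) 2.95 tilt [-1.e-04  4.e-04 -1.e+00]
```

View pics/g4_top.png

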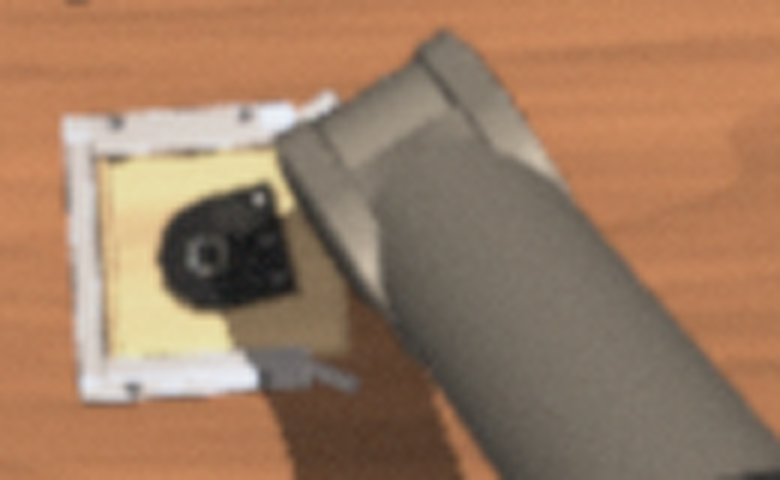

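Call:
send_rows --moves '[1, 0, 0, 0, 2, 0, 0, 0, 2, 0, 0, 0]'

```text
clock: 7.65
tcp_pos: [0.5709, 0.0632, 0.0158]
orientation: [2.164, 2.278, -0.0]
contact_force: [0.2, -1.1, -1.7]
grip_width: 0.0292
```

Call:
send_rows --moves '[1, 0, 0, 0, 2, 0, 0, 0, 2, 0, 0, 0]'

```text
clock: 8.02
tcp_pos: [0.5709, 0.0632, 0.0158]
orientation: [2.164, 2.276, -0.003]
contact_force: [-0.2, -6.6, -0.5]
grip_width: 0.0294
```

Call:
send_rows --moves '[1, 0, 0, 0, 1.5, 0, 0, 0, 1.5, 0, 0, 0]'

```text
clock: 8.4
tcp_pos: [0.5709, 0.0631, 0.0159]
orientation: [2.164, 2.274, -0.005]
contact_force: [-0.6, -10.8, 1.4]
grip_width: 0.0296
```

```bash
python3 - <<'E'
from mv import *
import cv2
state()
for n,o,h,w in(("top",(215,175),80,130),):
    f=r.grab_frame(n)["img"][o[1]:o[1]+h,o[0]:o[0]+w,::-1]
    cv2.imwrite(f"pics/g5_{n}.png",cv2.resize(f,None,fx=6,fy=6,interpolation=cv2.INTER_CUBIC))
E
```

```text
t 8.4 tcp [570.9  63.1  15.9] F [ -0.6 -10.8   1.4] w 29.6 yaw_y(deg) 2.83 tilt [-5.0e-04 -4.1e-03 -1.0e+00]
```

View pics/g5_top.png

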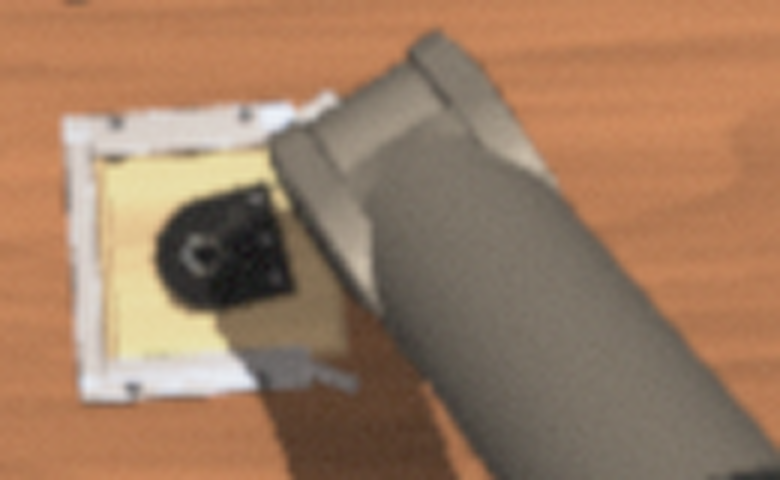

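Call:
send_rows --moves '[-2, 0, 0, 0, -2.5, 0, 0, 0]'

```text
clock: 8.7
tcp_pos: [0.5709, 0.0632, 0.0158]
orientation: [2.164, 2.276, -0.001]
contact_force: [0.2, -4.9, -1.4]
grip_width: 0.0296
```

Call:
send_rows --moves '[0, 0, 0, 0, 0, 0, 0, 0, 0, 0, 0, 0, 0, 0, -10, 0, 0, 0, -50, 0, 0, 0, -110, 0, 0, 0, -170, 0, 0, 0, -215, 0]' --hand 0

```text
clock: 9.7
tcp_pos: [0.5714, 0.0647, 0.2345]
orientation: [2.162, 2.277, 0.004]
contact_force: [0.1, 0.2, -0.7]
grip_width: 0.0853
```

```bash
python3 - <<'E'
from mv import *
go([.5365,-.305,.231],.25)
go([.5365,-.305,.231],.25+np.pi/2)
print(r.get_obs()["joints"].round(3))
E
```

```text
t 9.7 tcp [571.4  64.7 234.5] F [ 0.1  0.2 -0.7] w 85.3 yaw_y(deg) 2.96 tilt [ 3.2e-03  6.0e-04 -1.0e+00]
  move xyz mm [-367.4  -54.     3.2] turn deg -11.36
t 9.7 tcp [571.4  64.7 234.5] F [ 0.1  0.2 -0.7] w 85.3 yaw_y(deg) 2.96 tilt [ 3.2e-03  6.0e-04 -1.0e+00]
  move xyz mm [-367.4  -54.     3.2] turn deg 78.64
[ 0.182  0.354 -0.506  1.771  0.194  1.063 -0.341]
```

```bash
python3 - <<'E'
from mv import *
import cv2
for n,o,h,w in(("top",(378,198),45,45),("side",(250,275),65,55)):
    f=r.grab_frame(n)["img"]; cv2.imwrite(f"pics/full1_{n}.png",f[...,::-1]); f=f[o[1]:o[1]+h,o[0]:o[0]+w,::-1]
    k=12 if n=="top" else 9
    cv2.imwrite(f"pics/t1_{n}.png",cv2.resize(f,None,fx=k,fy=k,interpolation=cv2.INTER_CUBIC))
E
```

```text
(no output)
```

View pics/t1_top.png

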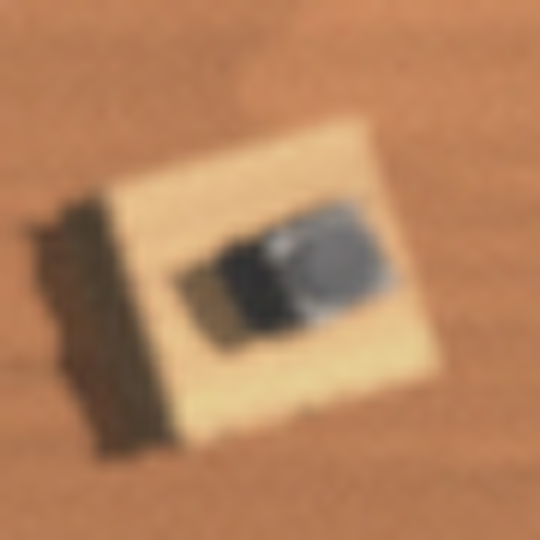

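View pics/t1_side.png

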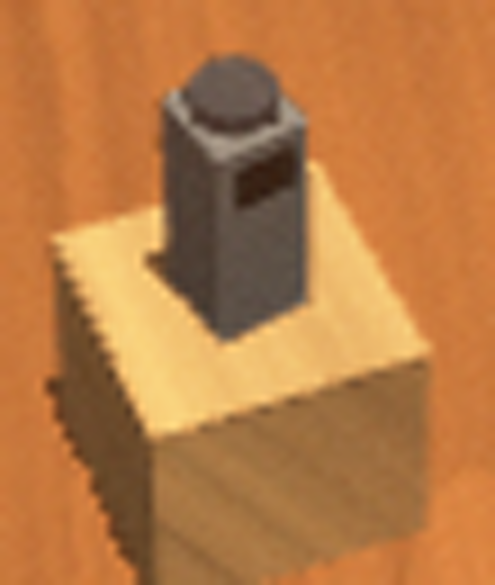

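View pics/full1_top.png

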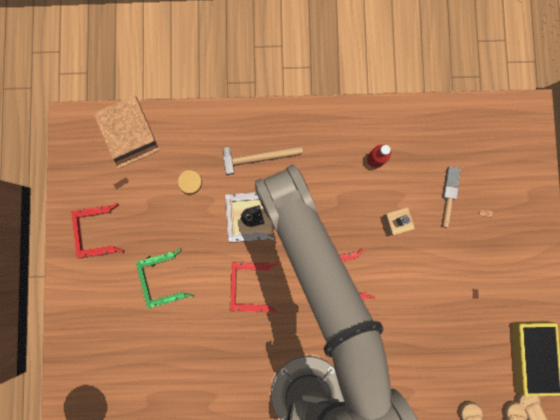

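```bash
python3 - <<'E'
from h import *
T=lambda p:unc(p,12,378,198); S=lambda p:unc(p,9,250,275)
h=13
a=[("top",[[h,h,120],[h,-h,120],[-h,-h,120],[-h,h,120]],T([(265,238),(350,200),(398,278),(310,328)]))]
b=[("side",[[-h,h,120],[-h,-h,120],[h,-h,120],[-h,-h,60],[h,-h,60]],S([(165,100),(217,160),(306,122),(228,340),(308,298)]))]
for o in(a,b,a+b): p,e=fit(o,[.54,-.3,.4]);print(p,np.degrees(p[2]),e.round(2).tolist())
E
```

```text
[ 0.53770709 -0.30340478  0.45215401] 25.906516543243708 [[-0.39, 0.04], [0.1, -0.74], [0.26, 0.4], [0.01, 0.18]]
[ 0.53565433 -0.30406902  0.48577695] 27.832969075521305 [[-1.06, -0.49], [0.2, -0.08], [0.63, -0.92], [-0.54, 0.95], [0.52, 0.45]]
[ 0.53659494 -0.30365848  0.44650941] 25.58310488974964 [[-0.28, 0.37], [0.24, -0.36], [0.35, 0.8], [0.08, 0.54], [-0.56, -0.89], [0.29, -0.31], [0.99, -0.86], [-0.45, 0.72], [0.86, 0.51]]
```

```bash
python3 - <<'E'
from mv import *
go([.5366,-.3045,.2],.45)
E
```

```text
t 9.8 tcp [574.   65.4 237.4] F [-0.7  1.  -0.1] w 85.1 yaw_y(deg) 2.95 tilt [ 0.0107  0.0015 -0.9999]
  move xyz mm [-367.5  -56.8   36.4] turn deg -22.83
```

Call:
send_rows --moves '[-50, -7, 0, -3, -100, -14, 0, -6, -150, -22, 0, -9, -200, -29, 0, -12, -250, -37, 0, -16, -300, -44, 0, -20, -350, -51, 10, -23, -367, -53, 30, -23]'

```text
clock: 10.8
tcp_pos: [0.5357, -0.3093, 0.2005]
orientation: [1.672, 2.658, -0.002]
contact_force: [0.4, -0.8, 0.8]
grip_width: 0.0854
```

Call:
send_rows --moves '[0, 0, 0, 0, 0, 0, 0, 0]'

```text
clock: 11.05
tcp_pos: [0.5376, -0.3026, 0.201]
orientation: [-1.662, -2.665, -0.002]
contact_force: [-0.2, 0.7, -0.0]
grip_width: 0.0858
```

```bash
python3 - <<'E'
from mv import *
go([.5366,-.3045,.0635],.45)
E
```

```text
t 11.05 tcp [ 537.6 -302.6  201. ] F [-0.2  0.7 -0. ] w 85.8 yaw_y(deg) 26.09 tilt [ 4.0e-04  1.3e-03 -1.0e+00]
  move xyz mm [ -1.4  -1.8 137.5] turn deg 0.31
```

Call:
send_rows --moves '[-1, -1.5, 40, 0, -1, -1.5, 80, 0, -1, -1.5, 110, 0, -1, -1.5, 128, 0, -1, -1.5, 137, 0, -1, -1.5, 137, 0, -1, -1.5, 137, 0]'

```text
clock: 11.92
tcp_pos: [0.5368, -0.3068, 0.065]
orientation: [1.665, 2.662, 0.0]
contact_force: [0.1, -0.1, 1.0]
grip_width: 0.0855
```

```bash
python3 - <<'E'
from mv import *
import cv2
go([.5366,-.3045,.0635],.45)
for n,o,h,w in(("side",(220,240),110,120),):
    f=r.grab_frame(n)["img"][o[1]:o[1]+h,o[0]:o[0]+w,::-1]
    cv2.imwrite(f"pics/t2_{n}.png",cv2.resize(f,None,fx=5,fy=5,interpolation=cv2.INTER_CUBIC))
E
```

```text
t 11.93 tcp [ 536.8 -306.8   65. ] F [ 0.1 -0.1  1. ] w 85.5 yaw_y(deg) 25.94 tilt [ 1.8e-03 -9.0e-04 -1.0e+00]
  move xyz mm [2.2 0.9 1.5] turn deg 0.16
```

View pics/t2_side.png

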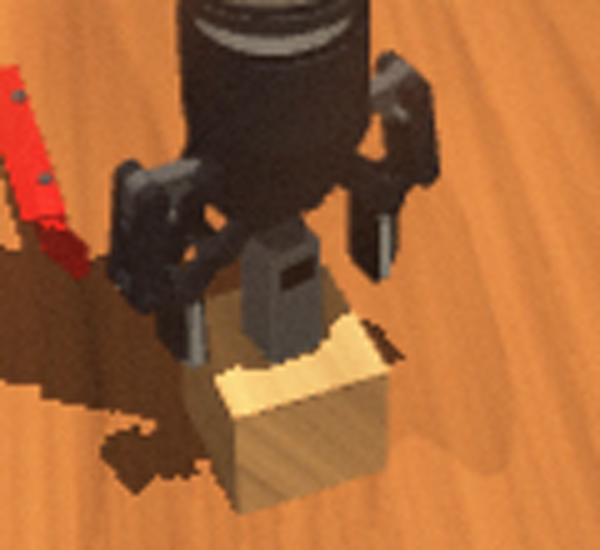

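The fingers at (195,330) and (380,245) straddle the barrel at (285,300). I'll make a small correction, then close.

Call:
send_rows --moves '[2, 1, 1, 0, 2, 1, 1, 0]'

```text
clock: 12.22
tcp_pos: [0.5361, -0.3042, 0.0631]
orientation: [1.666, 2.663, 0.0]
contact_force: [-0.2, -0.2, 0.6]
grip_width: 0.0854
```

Call:
send_rows --moves '[0, 0, 0, 0, 0, 0, 0, 0, 0, 0, 0, 0, 0, 0, 0, 0, 0, 0, 0, 0, 0, 0, 0, 0, 0, 0, 0, 0]' --hand 1 --newtons 50

```text
clock: 13.1
tcp_pos: [0.5362, -0.3044, 0.0629]
orientation: [1.666, 2.663, 0.0]
contact_force: [0.6, 0.6, 1.4]
grip_width: 0.0255
```

```bash
python3 - <<'E'
from mv import *
import cv2
state()
for n,o,h,w in(("side",(220,240),110,120),):
    f=r.grab_frame(n)["img"][o[1]:o[1]+h,o[0]:o[0]+w,::-1]
    cv2.imwrite(f"pics/t3_{n}.png",cv2.resize(f,None,fx=5,fy=5,interpolation=cv2.INTER_CUBIC))
E
```

```text
t 13.1 tcp [ 536.2 -304.4   62.9] F [0.6 0.6 1.4] w 25.5 yaw_y(deg) 25.94 tilt [ 4.e-04 -1.e-04 -1.e+00]
```

View pics/t3_side.png

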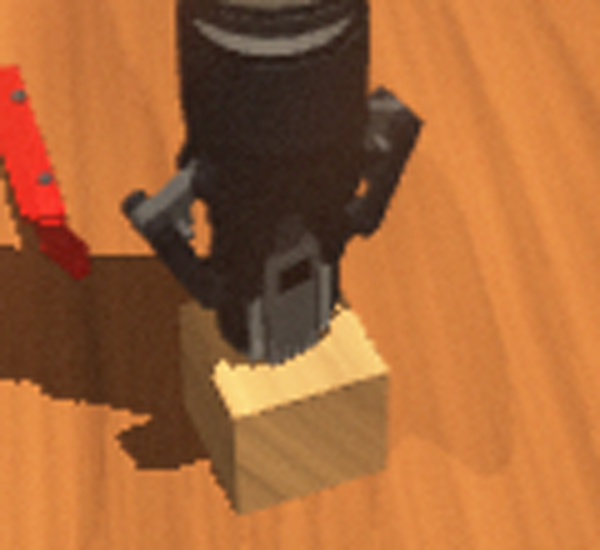

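Call:
send_rows --moves '[0, 0, -3, 0, 0, 0, -12, 0, 0, 0, -35, 0, 0, 0, -70, 0, 0, 0, -110, 0, 0, 0, -140, 0, 0, 0, -140, 0]'

```text
clock: 14.02
tcp_pos: [0.5373, -0.3049, 0.2057]
orientation: [1.664, 2.659, 0.0]
contact_force: [1.0, -1.1, -3.0]
grip_width: 0.0255
```

```bash
python3 - <<'E'
from mv import *
import cv2
state()
for n,o,h,w,k in(("side",(210,170),150,120,4),("top",(215,185),65,70,10)):
    f=r.grab_frame(n)["img"][o[1]:o[1]+h,o[0]:o[0]+w,::-1]
    cv2.imwrite(f"pics/t4_{n}.png",cv2.resize(f,None,fx=k,fy=k,interpolation=cv2.INTER_CUBIC))
    if n=="side": cv2.imwrite("pics/t4_heel.png",cv2.resize(f[10:70,15:95],None,fx=9,fy=9,interpolation=cv2.INTER_CUBIC))
E
```

```text
t 14.03 tcp [ 537.3 -304.9  205.7] F [ 1.  -1.1 -3. ] w 25.5 yaw_y(deg) 25.93 tilt [ 0.0044 -0.0025 -1.    ]
```

View pics/t4_side.png

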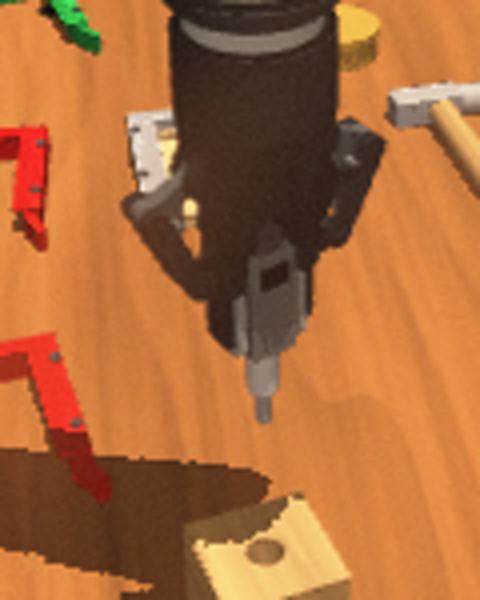

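View pics/t4_top.png

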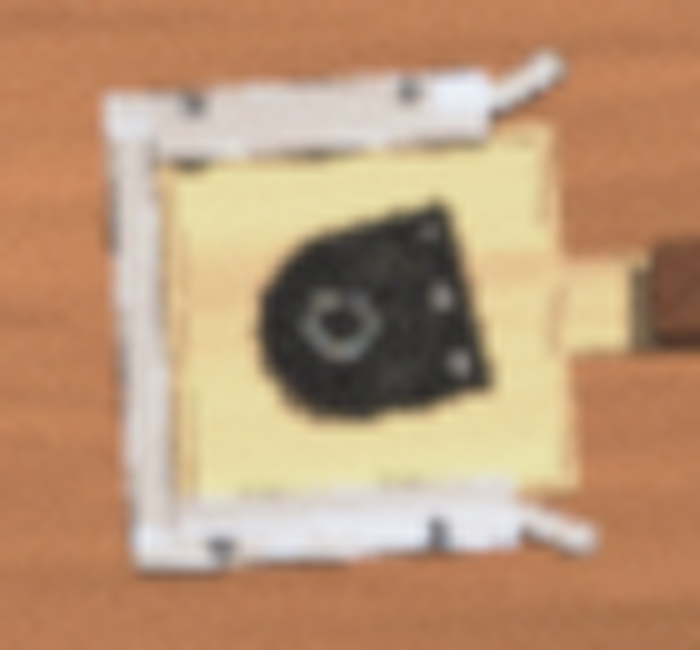

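View pics/t4_heel.png

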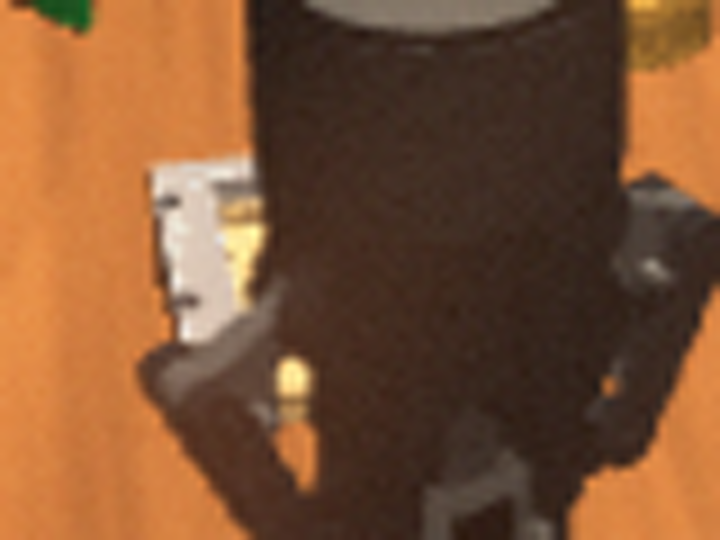

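```bash
python3 - <<'E'
from h import *
from mv import *
rg=lift("top",unc([(340,325)],10,215,185),.033); print("ring",rg)
o,R=state()
tip=unc([(263,422)],4,210,170)
print("proj of expected tip in side",proj("side",o["tcp_pos"]+R[:,2]*.0529),"seen",tip)
up=o["tcp_pos"]-R[:,2]*.0187; print(proj("side",up))
go([rg[0],rg[1],.2])
E
```

```text
ring [0.56284854 0.17539072]
t 14.12 tcp [ 535.2 -304.3  202.2] F [-0.5  0.9 -1.6] w 25.3 yaw_y(deg) 25.93 tilt [-1.1e-03  2.0e-04 -1.0e+00]
proj of expected tip in side [[275.03529032 275.4917973 ]] seen [[275.375 275.125]]
[[274.50289711 247.42097133]]
t 14.12 tcp [ 535.2 -304.3  202.2] F [-0.5  0.9 -1.6] w 25.3 yaw_y(deg) 25.93 tilt [-1.1e-03  2.0e-04 -1.0e+00]
  move xyz mm [419.3 234.6   2.3] turn deg 0
```

Call:
send_rows --moves '[20, 11, 0, 0, 60, 34, 0, 0, 105, 59, 0, 0, 150, 84, 0, 0, 195, 109, 0, 0, 240, 134, 0, 0, 285, 160, 0, 0, 330, 185, 0, 0]'

```text
clock: 15.12
tcp_pos: [0.5563, 0.0763, 0.2016]
orientation: [-1.663, -2.663, 0.002]
contact_force: [1.3, 0.1, -1.7]
grip_width: 0.0256
```

Call:
send_rows --moves '[40, 22, 0, 0, 70, 39, 0, 0, 85, 47, 15, 0, 89, 49, 40, 0, 89, 49, 60, 0, 89, 49, 60, 0, 89, 49, 60, 0]'

```text
clock: 16.0
tcp_pos: [0.5632, 0.1747, 0.1431]
orientation: [1.667, 2.663, 0.0]
contact_force: [0.3, -0.4, -1.4]
grip_width: 0.0255
```

```bash
python3 - <<'E'
from h import *
from mv import *
o,R=state(); go([.5628,.1754,.095])
print("exp tip px",proj("side",o["tcp_pos"]+R[:,2]*.0529))
for n,o,h,w,k in(("side",(215,140),110,120,5),("top",(215,160),90,110,6)):
    f=r.grab_frame(n)["img"][o[1]:o[1]+h,o[0]:o[0]+w,::-1]
    cv2.imwrite(f"pics/t5_{n}.png",cv2.resize(f,None,fx=k,fy=k,interpolation=cv2.INTER_CUBIC))
E
```

```text
t 16.0 tcp [563.2 174.7 143.1] F [ 0.3 -0.4 -1.4] w 25.5 yaw_y(deg) 25.91 tilt [ 2.e-04  1.e-04 -1.e+00]
t 16.0 tcp [563.2 174.7 143.1] F [ 0.3 -0.4 -1.4] w 25.5 yaw_y(deg) 25.91 tilt [ 2.e-04  1.e-04 -1.e+00]
  move xyz mm [ 0.9 -0.1 48.1] turn deg 0
exp tip px [[266.10392836 188.47296283]]
```

View pics/t5_side.png

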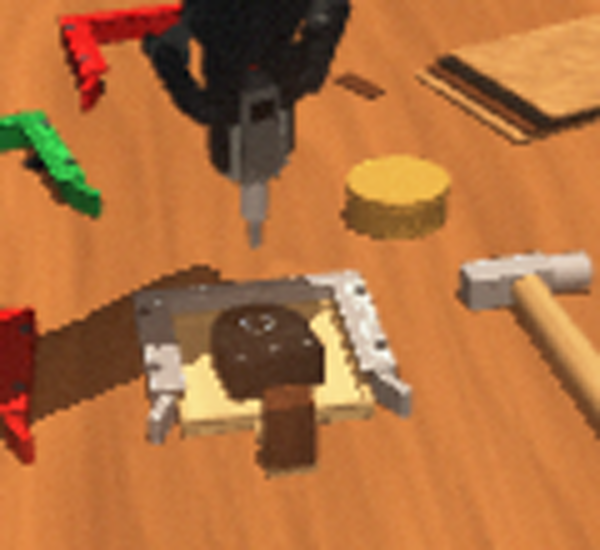

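View pics/t5_top.png

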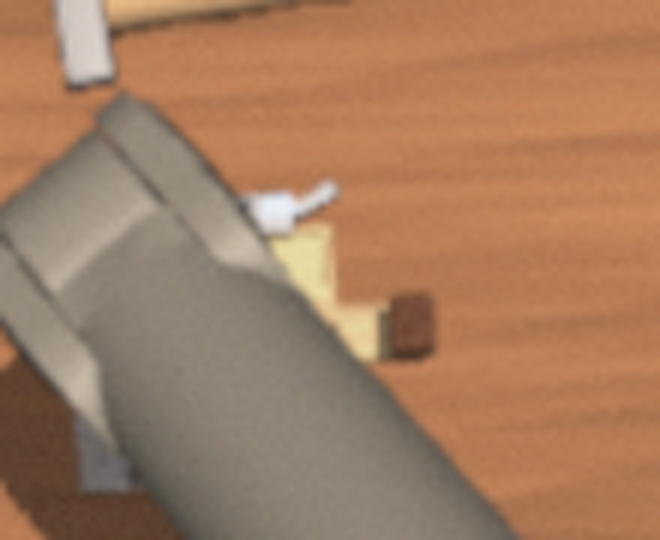

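```bash
python3 - <<'E'
from h import *
print(lift("side",unc([(257,323)],5,215,140),.033), proj("side",[[.5628,.1754,.033]]), unc([(257,323)],5,215,140))
E
```

```text
[0.56135586 0.1748269 ] [[266.43102618 204.07537472]] [[266.  204.2]]
```

Call:
send_rows --moves '[0.5, -0.5, 20, 0, 0.5, -0.5, 35, 0, 0.5, -0.5, 46, 0, 0.5, -0.5, 52, 0, 0.5, -0.5, 52, 0, 0.5, -0.5, 52, 0]'

```text
clock: 16.85
tcp_pos: [0.5628, 0.1752, 0.0912]
orientation: [1.666, 2.663, 0.001]
contact_force: [-0.5, 0.7, -1.7]
grip_width: 0.0252
```

```bash
python3 - <<'E'
from h import *
from mv import *
go([.5622,.1752,.0779])
for n,o,h,w,k in(("side",(235,160),60,70,9),):
    f=r.grab_frame(n)["img"][o[1]:o[1]+h,o[0]:o[0]+w,::-1]
    cv2.imwrite(f"pics/t6_{n}.png",cv2.resize(f,None,fx=k,fy=k,interpolation=cv2.INTER_CUBIC))
E
```

```text
t 16.85 tcp [562.8 175.2  91.2] F [-0.5  0.7 -1.7] w 25.2 yaw_y(deg) 25.95 tilt [ 8.e-04  3.e-04 -1.e+00]
  move xyz mm [ 0.2 -0.5 13.3] turn deg 0
```

View pics/t6_side.png

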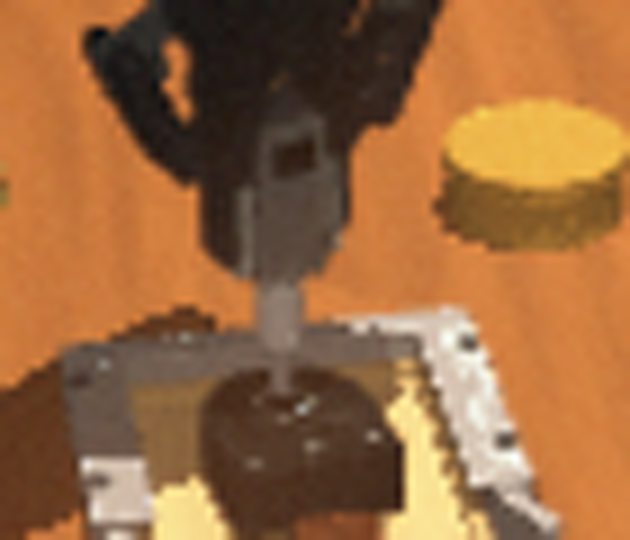

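Call:
send_rows --moves '[0, -0.5, 2, 0, 0, -0.5, 4, 0, 0, -0.5, 6, 0, 0, -0.5, 8, 0, 0, -0.5, 9, 0, 0, -0.5, 9, 0, 0, -0.5, 9, 0]'

```text
clock: 17.77
tcp_pos: [0.562, 0.1747, 0.0819]
orientation: [1.666, 2.663, 0.0]
contact_force: [-0.7, 0.1, 1.2]
grip_width: 0.0259
```

```bash
python3 - <<'E'
from mv import *
go([.5622,.1752,.0779])
E
```

```text
t 17.77 tcp [562.  174.7  81.9] F [-0.7  0.1  1.2] w 25.9 yaw_y(deg) 25.94 tilt [ 2.e-04 -1.e-04 -1.e+00]
  move xyz mm [0.3 0.4 4. ] turn deg 0
```

Call:
send_rows --moves '[0, 0, 1, 0, 0, 0, 2, 0, 0, 0, 3, 0, 0, 0, 4, 0, 0, 0, 4, 0, 0, 0, 4, 0, 0, 0, 4, 0, 0, 0, 4, 0]'

```text
clock: 18.77
tcp_pos: [0.562, 0.1748, 0.0778]
orientation: [1.666, 2.663, 0.0]
contact_force: [-0.5, -0.3, 4.1]
grip_width: 0.0255
```

```bash
python3 - <<'E'
from h import *
from mv import *
F=[]
for n,o,h,w,k in(("side",(235,160),60,70,9),)*6:
    im=r.grab_frame(n)["img"]; f=im[o[1]:o[1]+h,o[0]:o[0]+w,::-1]
    F.append([*r.get_obs()["contact_force"],r.get_obs()["tcp_pos"][2]*1e3])
    cv2.imwrite(f"pics/t7_{n}.png",cv2.resize(f,None,fx=k,fy=k,interpolation=cv2.INTER_CUBIC))
cv2.imwrite("pics/t7_full.png",im[...,::-1])
print(np.array(F).round(2)); go([.5622,.1752,.0779])
E
```

```text
[[-6.700e-01 -7.000e-02  2.890e+00  7.785e+01]
 [ 4.300e-01 -1.690e+00  4.090e+00  7.785e+01]
 [-4.900e-01 -1.110e+00  2.580e+00  7.784e+01]
 [-1.660e+00 -4.200e-01  3.070e+00  7.782e+01]
 [-6.400e-01 -1.040e+00  4.260e+00  7.783e+01]
 [-2.200e-01 -7.000e-01  3.830e+00  7.784e+01]]
t 19.07 tcp [562.  174.8  77.8] F [-0.2 -0.7  3.8] w 25.5 yaw_y(deg) 25.94 tilt [ 1.e-04  1.e-04 -1.e+00]
  move xyz mm [ 0.3  0.3 -0.1] turn deg 0
```

View pics/t7_side.png

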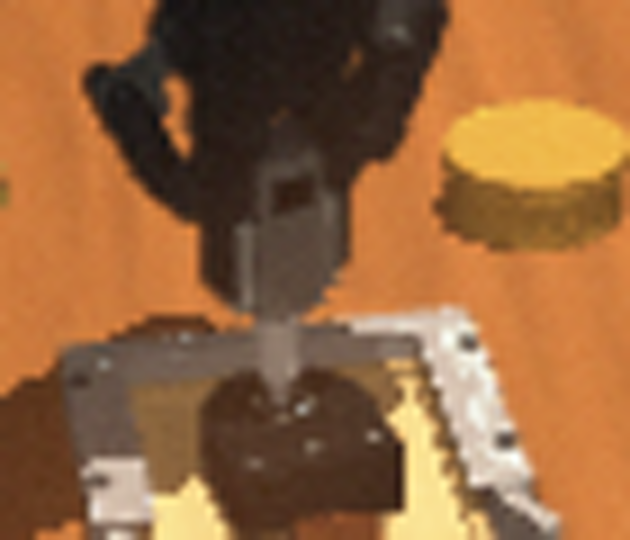

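View pics/t7_full.png

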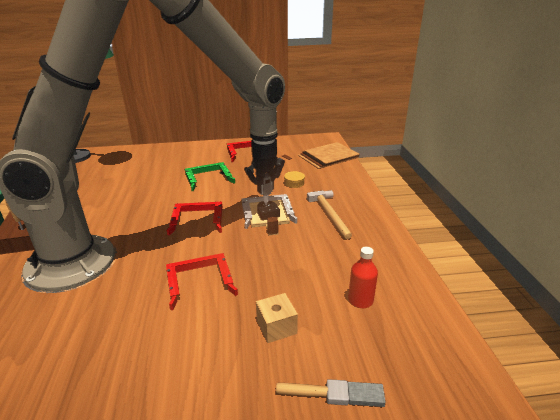

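The plunger tip sits inside the ring at about (283,410), and the measured push of about 5 N means it is half in. The tester is upright and gripped, and the bystanders look untouched. I'm handing in.

```bash
python3 - <<'E'
from bench import r
print(r.hand_in())
E
```

```text
the job is handed in; nothing more can be done
None
```

I finished the job and handed it in at about 19 s of the 61 s allowed. The hand-in gives no verdict, so whether it passed isn't confirmed.

- **Tray:** I gripped its block and slid it into the steel jig until it met the stop, with 7–11 N of resistance. It stopped within about 1 mm of the expected fully-home position. Later pictures show it still flush, with the heel flat on it.
- **Tester:** I lifted it out of its block and pressed it onto the chalk ring. The last readings put the tip about 0.5 mm from my estimate of the ring's centre. My top-view and side-view estimates of that centre differ by about 1.5 mm.
- **Press:** The wrist force rose by about 5.3 N on noisy readings (±1 N). That means the plunger is about 8 mm in, and the height gives the same figure. The tester is upright to within about 0.01 rad, going by the tool's tilt.
- **Bystanders:** The last side picture shows the hammer, tin, brush and bottle where they were at the start.

No checks failed. I couldn't check the ring from above at the end because the arm blocked the top camera, so I relied on the side view and the arm's own position.

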